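# Engage the hand drive of the locomotive turntable and turn it to the siding

### The arm

A 6-joint arm with a two-finger parallel gripper is mounted at the origin on a cart in front of the work surface, level with it; the furniture and walls round the work are solid. World frame = base frame: x ahead of the robot, y to its left, z up, the work surface at z = 0. Lengths are in m, angles in degrees, forces in N, time in s.
With the tool pointing down it reaches from about 0.4 to 0.825 m from the base axis. Payload 7 kg.
Tool frame: the origin (TCP) lies midway between the tips of the shut fingers; the grasp point (between the pads) lies hold_point_z behind it (hold_point_z is the distance from the TCP to the grasp point, in m); z points along the fingers, y is the line along which they close (so a half turn about z gives the same grasp; the last joint's range is limited). The gripper opens to 88 mm and grips with 3 to 60 N. Pads are 19 mm wide; open, the fingers measure 130 mm over their backs; the gripper's body (78 mm by 193 mm) begins 47 mm behind the grasp point.
Start: joints at [79.876, 20.546, 0.682, 0, -70.136, -16.507], TCP at [0.303, 0.603, 0.227] pointing down, gripper open.
Joint ranges: [-176.03, 176.03], [-82.01, 121.73], [-58.28, 71.71], [-173.87, 95.51], [-174.79, -0.11], [-173.66, 173.66]. Speed limits (degrees/s): [136.94, 136.94, 172.46, 180, 180, 180].

### API

Orientations are given as [roll, pitch, yaw] about the fixed x, y, z axes, in that order (R = Rz(yaw) Ry(pitch) Rx(roll)).
In Python, from plant import * gives the robot as it stands.
- The arm moves only by the tool step_arm, never from a script. Its argument "steps" is a list that holds one entry, the list of rows, each a list of 6 numbers: the shift along the tool's x, y, z scaled (see below), then the turn, a rotation vector about the tool's x, y, z scaled (see below). In form: [[[tx, ty, tz, wx, wy, wz], ...]]. A call has 1 to 20 rows; each row is the pose to reach, as a shift and turn from the pose commanded when the call began, along the tool's axes at that moment; what a row does not reach only later rows make up. The controller multiplies each number of a shift by 100 mm and each number of a turn by 0.5 rad. A row lasts 1/10 s, in which the tool goes at most 50 mm and 8.59 degrees, less where a joint would pass 70% of its speed; a pose out of reach is approached as far as the arm can. A call with a number of a shift or a turn outside -1 to 1 is refused whole. A call with a gripper value outside its range is refused whole. "jaw" is the closure in counts, from 0 (fully open) to 255 (shut), set as the call begins (left out, the last holds). The fingers move at their own pace and stop on an object; the grip force is fixed at half the most. Time passes only in rows, so rows that repeat a pose let the fingers close. It gives the time, the measured TCP pose, the force, the opening and the grip force at its end, in the units of the state.
- get_obs(): the state, without advancing time (a new reading comes with each control period).
- snapshot(name): name is "scene" or "top"; returns (picture, depth): 384x512x3 uint8, red, green, blue; 384x512 float32, m along the optical axis (not along the pixel's ray), 0 where there is no reading.
- calibration(name): a dict with "mtx" (3x3 intrinsics, pixels), "dist" ([k1, k2, p1, p2, k3] as OpenCV has them; the pictures are not rectified), "rvec" (rotation vector, rad) and "tvec" (3), from world to camera coordinates, as OpenCV has them. Camera axes: x right, y down, z forward; pixel columns grow to the right and rows downward; lengths in m; the calibration is good to about 2 mm. A picture is of the moment at which its call begins. calibration takes no time and is no camera call.
- close_job(): hands the job in; it is judged then, once.
The state is a dict: "clock": time; "joint_pos": joint angles; "qvel": joint speeds; "tau": joint torques, N m; "tool_pos": TCP position; "orientation": TCP orientation; "force": force on the tool from outside, world axes, zero at the start; "moment": the same for the moment, N m; "opening": finger opening in m; "gripper_force": force on a finger pad.
Only numpy, scipy, OpenCV 4.12 (cv2) and the standard library are available. Lean on these libraries where they do the work, as an engineer would, in place of code of your own. Each camera call takes 0.05 s, during which the arm holds its last target. There are 200 camera calls.

### The job

The steam locomotive has to go into the siding. Turn the black handle of the hand drive until its dogs fit between the dogs of the ring below it, push the handle fully home along its sloping spindle so that it drives the turntable, then turn it until the turntable's track lines up straight with the siding's track, and let go, leaving the handle home. Do not turn the turntable or locomotive by touching them, and leave the jar, tape roll and small carton where they are.

Things in the scene. Friction and masses are not known exactly. Their poses are not given: they have to be found in the camera images.
- handle_bar (a point): Centre of the handle's black grip bar (76 long, 16 thick, 26 high, mm), gripped across the 16. z axis: along the spindle, upward, leaning 30 deg from vertical to the right of the drive unit; x: along the bar; y: across it. Push home along -z. Below are a neck (22 across, 16 high) and a steel cross of four lugs, 17 wide, out to 38 from the axis, two under the bar, two square to it; lug tops 29 below this point.
- dog_ring (a point): Centre of the driven dark steel dog ring (80 mm across) on the sloping grey plate, on the spindle under the handle. z: along the spindle, up. Its four dogs (17 wide, 8 high, 24 to 38 mm from the axis) stand at 45, 135, 225, 315 deg from its x axis. The handle's lugs fit between them when the bar is parallel to this x or y axis, +-6 deg. Stiff (0.15 N m): stays while the handle turns unmeshed.
- handle_push (a joint): How far the handle is pushed along the spindle, m: 0 out (as it starts), 0.010 fully home. Stays where it is left; sliding takes about 3 N. If the dogs do not fit between one another it is stopped at 0.003.
- handle_turn (a joint): Angle of the handle, rad, growing anticlockwise seen from above along the spindle; limits +-3.1. Nearly free to turn until home; when home it carries the dog ring along, after up to 12 degrees of lost motion between the lugs.
- drive_dog (a joint): Angle of the driven dog ring, rad, same sense. The dogs fit when handle_turn minus drive_dog is 0 or a multiple of 1.571 (play 0.10 either way).
- deck (a joint): Angle of the turntable, rad, anticlockwise from above. Geared inside the unit to the dog ring: always equal to drive_dog. It stays where it is left.
- deck_track (a point): Centre of the turntable deck, under its track, on the turntable's upright axis, 20 mm above the bench; x axis: along the deck's track (deck 96 x 34 mm). A steam locomotive (77 mm long) is fixed on it, reaching 69 mm above the bench. It stands about 180 mm to the left of the handle.
- siding_track (a point): Near end of the siding's track, 58 mm from the turntable's centre, 20 mm above the bench; x axis: along the siding, away from the turntable's centre: the line the deck's track must take. The siding (wooden bed 90 x 40 mm, buffer stop at the far end) is fixed; at the start it lies 0.35 to 1.15 rad anticlockwise, from above, of the deck's x axis.
- glue_pot: Bystander: brown jar with white lid, 38 mm across, 46 mm high; origin at the centre of its underside.
- green_tape: Bystander: roll of green tape lying flat, 73 mm across, 18 mm high; origin at the centre of its underside.
- small_carton: Bystander: small card box 26 x 34 x 30 mm; origin at the centre of its underside.

How it is judged:
By the outcome, as a careful person would: the job done as asked, in the order asked, and still so for the second after the job is handed in, with the robot touching nothing.
It also fails if it takes over 32 s, if anything falls off the work surface, if the arm or the gripper's body presses on something with over 40 N, if the wrist force passes 120 N, or if a joint passes its speed limit or range.

## Working session

There is one attempt and no reset: what is moved stays moved. The work goes in short steps, Python scripts to look and compute and a tool call to move; the robot and the scene stay as the last step left them, time stands still between calls to the robot, and variables do not carry over. Pictures are saved under pics/ and viewed, at most 10 in all, crops included, and the job is handed in when it is done.

Besides the shell and the picture viewer there is one more tool, called in YAML: its name, and indented under it one key for each argument. step_arm: Moves the arm, as the interface text tells. Its arguments: {"type":"object","properties":{"steps":{"type":"array","items":{"type":"array","items":{"type":"array","items":{"type":"number","minimum":-1,"maximum":1}}}},"jaw":{"type":"number"}},"required":["steps"]}

```bash
mkdir -p pics; ls; python3 - <<'E'
from plant import *
import cv2,numpy as np
o=get_obs();print({k:np.round(v,3) for k,v in o.items()})
for n in("scene","top"):
    p,d=snapshot(n);np.savez('s_%s.npz'%n,p=p,d=d);cv2.imwrite('pics/%s0.png'%n,cv2.resize(p[:,:,::-1],(800,600)))
    c=calibration(n);print(n,c);R=cv2.Rodrigues(np.array(c['rvec']))[0];print(-R.T@np.array(c['tvec']).ravel(),R[2])
E
```

```text
pics
{'clock': np.float64(0.0), 'joint_pos': array([ 7.9875e+01,  2.0590e+01,  6.3400e-01, -2.0000e-02, -7.0136e+01,
       -1.6506e+01]), 'qvel': array([-0.039,  0.021,  0.092, -0.036, -0.023, -0.081]), 'tau': array([-1.0000e-03, -5.8272e+01,  2.9307e+01,  6.9980e+00,  7.0000e-03,
       -0.0000e+00]), 'tool_pos': array([0.302, 0.603, 0.226]), 'orientation': array([ 1.79907e+02, -8.00000e-03, -2.66380e+01]), 'force': array([-0.01 ,  1.265,  0.292]), 'moment': array([-0.013, -0.011, -0.003]), 'gripper_force': np.float64(0.0), 'opening': np.float64(0.087)}
scene {'mtx': array([[422.46448119,   0.        , 260.64379491],
       [  0.        , 422.46448119, 191.1594585 ],
       [  0.        ,   0.        ,   1.        ]]), 'dist': array([0.04707289, 0.        , 0.        , 0.        , 0.        ]), 'rvec': array([ 0.7525074 , -2.66385777,  1.01154672]), 'tvec': array([0.44809421, 0.2759992 , 0.87281816])}
[0.18567659 0.55206536 0.83637525] [ 0.34828186 -0.56529157 -0.74776012]
top {'mtx': array([[472.63351461,   0.        , 252.92975973],
       [  0.        , 472.63351461, 188.01596366],
       [  0.        ,   0.        ,   1.        ]]), 'dist': array([-0.17809131,  0.        ,  0.        ,  0.        ,  0.        ]), 'rvec': array([ 2.1364141 , -2.18078274,  0.14473404]), 'tvec': array([-0.02197855,  0.56305575,  1.34289979])}
[ 0.38755811 -0.02263241  1.40363142] [ 0.12686369 -0.00791491 -0.99188858]
```

View pics/scene0.png

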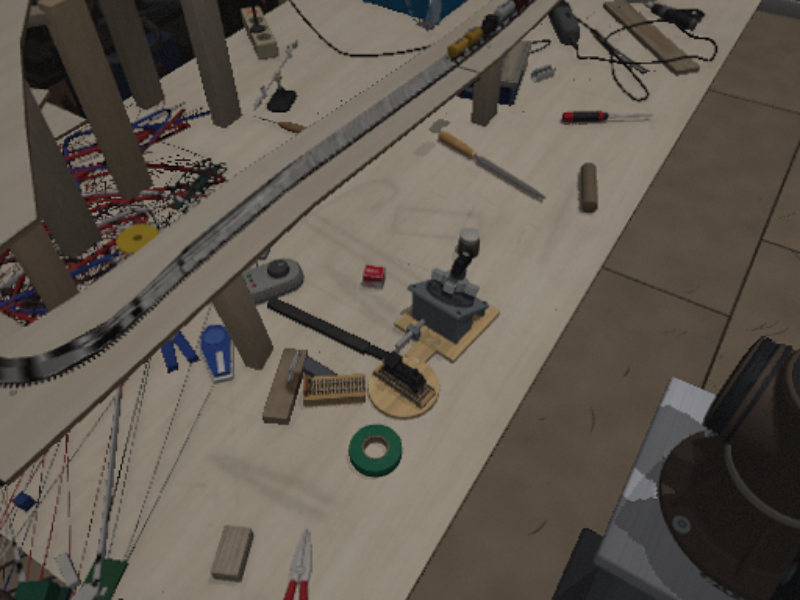

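View pics/top0.png

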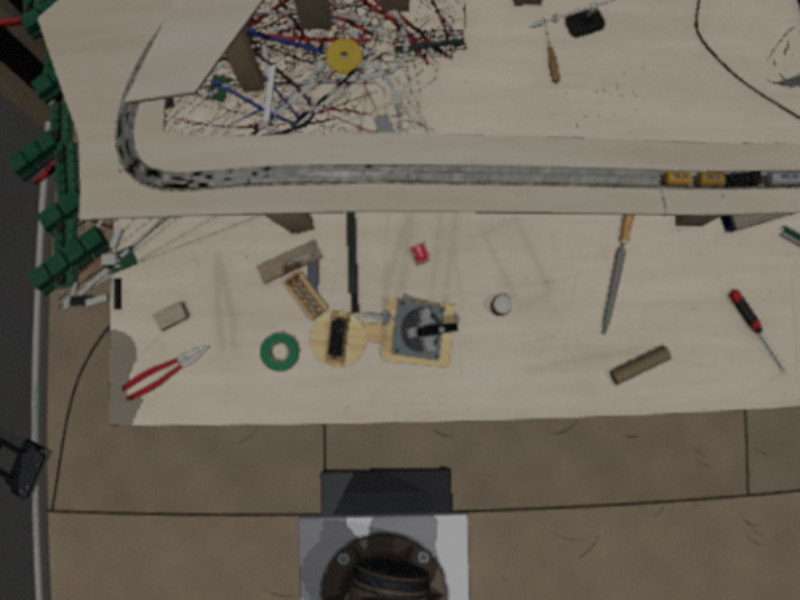

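The scene view shows the turntable at (405,385), the siding at (335,390), the drive unit at (450,305) with its handle above it, and the jar behind at (468,240). The top view shows the turntable at (338,338) and the handle at (437,328). I'll crop closer.

```bash
python3 - <<'E'
import cv2,numpy as np
s=np.load('s_scene.npz')['p'][:,:,::-1];t=np.load('s_top.npz')['p'][:,:,::-1]
a=cv2.resize(s[145:275,190:325],None,fx=4.4,fy=4.4,interpolation=cv2.INTER_CUBIC)
b=cv2.resize(t[160:245,175:335],None,fx=5,fy=5,interpolation=cv2.INTER_CUBIC)
cv2.imwrite('pics/sc.png',np.clip(a*1.6,0,255));cv2.imwrite('pics/tc.png',np.clip(b*1.6,0,255))
E
```

```text
[ WARN:0@0.066] global loadsave.cpp:1063 imwrite_ Unsupported depth image for selected encoder is fallbacked to CV_8U.
```

View pics/sc.png

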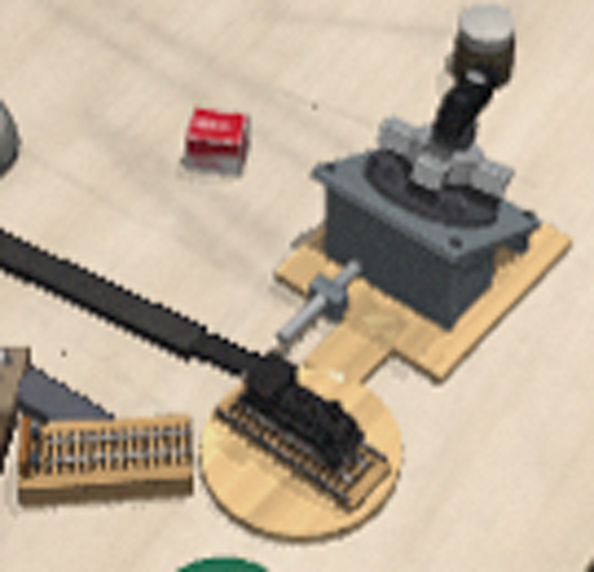

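View pics/tc.png

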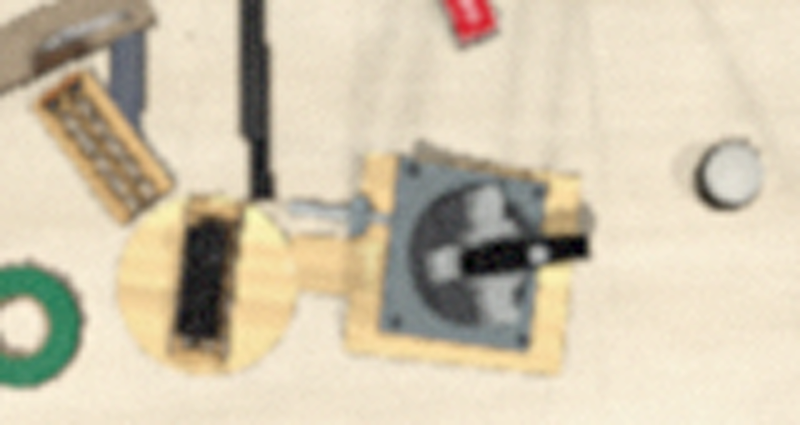

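Both crops show the parts clearly. The lugs are light grey around (440,170) in the scene crop. The black bar runs from (465,260) to (590,247) in the top crop. The siding is at (105,145), with the deck at (205,290).

```bash
cat > h.py <<'E'
import cv2,numpy as np
from plant import calibration,get_obs,snapshot
def cam(n):
    c=calibration(n);R=cv2.Rodrigues(np.array(c['rvec']))[0];t=np.array(c['tvec']).ravel()
    return np.array(c['mtx']),np.array(c['dist']),R,t
def ray(n,uv):
    K,D,R,t=cam(n);q=cv2.undistortPoints(np.float64(uv).reshape(-1,1,2),K,D)[:,0]
    return -R.T@t,np.c_[q,np.ones(len(q))]@R      # directions with unit optical depth
def onz(n,uv,z):
    o,d=ray(n,uv);return o+d*((z-o[2])/d[:,2])[:,None]
def cloud(n,d):
    v,u=np.mgrid[:384,:512];o,r=ray(n,np.c_[u.ravel(),v.ravel()])
    return (o+r*d.reshape(-1,1)).reshape(384,512,3)
def proj(n,P):
    K,D,R,t=cam(n);return cv2.projectPoints(np.float64(P).reshape(-1,1,3),cv2.Rodrigues(R)[0],t,K,D)[0][:,0]
E
python3 - <<'E'
from h import *
for n,(u0,u1,v0,v1) in dict(scene=(262,310,165,225),top=(250,300,188,235)).items():
    f=np.load('s_%s.npz'%n);p=f['p'].astype(int);C=cloud(n,f['d'])
    sub=C[v0:v1,u0:u1].reshape(-1,3);col=p[v0:v1,u0:u1].reshape(-1,3);ok=f['d'][v0:v1,u0:u1].ravel()>0
    # bar: dark & high ; plate: bluish grey
    br=col.sum(1)
    bar=ok&(br<110)&(sub[:,2]>.10)
    print(n,'bar n',bar.sum(),sub[bar].mean(0).round(4),sub[bar].min(0).round(3),sub[bar].max(0).round(3))
    if bar.sum()>9:
        w,v=np.linalg.eigh(np.cov(sub[bar].T));print(np.sqrt(w),v.T.round(3))
    pl=ok&(col[:,2]-col[:,0]>8)&(sub[:,2]>.045)
    P=sub[pl]
    for _ in range(6):
        m=P.mean(0);nn=np.linalg.svd(P-m,full_matrices=False)[2][2];nn*=np.sign(nn[2]);r=(P-m)@nn;
        k=abs(r)<max(.003,2*r.std());
        if k.all():break
        P=P[k]
    print('plate',pl.sum(),len(P),m.round(4),nn.round(3),'tilt',np.degrees(np.arccos(nn[2])).round(1),'dir',np.degrees(np.arctan2(nn[1],nn[0])).round(1),r.std().round(4))
    light=ok&(br>250)&(sub[:,2]>.06)
    print('hist z',np.histogram(sub[ok][:,2],np.arange(0,.2,.01))[0])
    # green tape / bed hits
f=np.load('s_top.npz');C=cloud('top',f['d'])
for uv in((216,216),(200,185),(320,195)):print(uv,C[uv[1],uv[0]].round(3))
E
```

```text
scene bar n 105 [ 0.4827 -0.0807  0.1274] [ 0.477 -0.126  0.1  ] [ 0.49  -0.065  0.143]
[0.00344312 0.00893999 0.01507473] [[ 0.999 -0.03   0.017]
 [ 0.032  0.616 -0.787]
 [ 0.013  0.787  0.616]]
plate 7 7 [ 0.5222 -0.0519  0.0779] [-0.069 -0.514  0.855] tilt 31.2 dir -97.7 0.0004
hist z [664 432 168 102 125 127 174 130 446 138  63   9  34  49  10   0   0   0
   0]
top bar n 109 [ 0.4884 -0.0998  0.127 ] [ 0.478 -0.137  0.103] [ 0.498 -0.069  0.145]
[0.00384928 0.00626035 0.02235722] [[ 0.927  0.006  0.375]
 [-0.332 -0.451  0.828]
 [ 0.174 -0.892 -0.416]]
plate 15 15 [ 0.4796 -0.0526  0.0789] [-0.512  0.459  0.726] tilt 43.5 dir 138.1 0.012
hist z [636 207   8  41  88  54  93 186 358  98  46  38  54  41   8   0   0   0
   0]
(216, 216) [0.482 0.074 0.055]
(200, 185) [0.577 0.123 0.02 ]
(320, 195) [ 0.537 -0.228  0.046]
```

```bash
python3 - <<'E'
from h import *
rng=np.random.default_rng(0)
# combined cloud, unit region
Q=[];B=[]
for n in('scene','top'):
    f=np.load('s_%s.npz'%n);C=cloud(n,f['d']).reshape(-1,3);b=f['p'].reshape(-1,3).astype(int).sum(1)
    k=(f['d'].ravel()>0)&(C[:,0]>.40)&(C[:,0]<.58)&(C[:,1]>-.16)&(C[:,1]<.02)&(C[:,2]>.045)
    P=C[k];best=None
    for _ in range(1500):
        a=P[rng.choice(len(P),3,0)];m=np.cross(a[1]-a[0],a[2]-a[0])
        if np.linalg.norm(m)<1e-5:continue
        m/=np.linalg.norm(m);m*=np.sign(m[2])
        if not 24<np.degrees(np.arccos(m[2]))<36 or m[1]>0:continue
        i=abs((P-a[0])@m)<.0015
        if best is None or i.sum()>best.sum():best=i
    for _ in range(3):
        c=P[best].mean(0);m=np.linalg.svd(P[best]-c,full_matrices=False)[2][2];m*=np.sign(m[2]);best=abs((P-c)@m)<.002
    print(n,best.sum(),c.round(4),m.round(3),'tilt',np.degrees(np.arccos(m[2])).round(1),'dir',np.degrees(np.arctan2(m[1],m[0])).round(1))
    h=(P-c)@m
    print('hist h',[(round(x,3),int(y)) for x,y in zip(np.arange(-.03,.09,.004),np.histogram(h,np.arange(-.03,.094,.004))[0])])
    top=(h>.03)
    # bar top face
# deck / siding: wood edges in the top view
f=np.load('s_top.npz');p=f['p'];C=cloud('top',f['d'])
hsv=cv2.cvtColor(p,cv2.COLOR_RGB2HSV)
for uv in((192,182),(210,225),(185,175),(260,170),(201,225),(216,243),(232,216)):print(uv,hsv[uv[1],uv[0]],C[uv[1],uv[0]].round(3))
E
```

```text
scene 255 [ 0.4875 -0.0495  0.076 ] [-0.07  -0.494  0.867] tilt 29.9 dir -98.0
hist h [(np.float64(-0.03), 37), (np.float64(-0.026), 44), (np.float64(-0.022), 45), (np.float64(-0.018), 47), (np.float64(-0.014), 16), (np.float64(-0.01), 18), (np.float64(-0.006), 73), (np.float64(-0.002), 255), (np.float64(0.002), 106), (np.float64(0.006), 105), (np.float64(0.01), 41), (np.float64(0.014), 22), (np.float64(0.018), 53), (np.float64(0.022), 46), (np.float64(0.026), 69), (np.float64(0.03), 95), (np.float64(0.034), 13), (np.float64(0.038), 7), (np.float64(0.042), 3), (np.float64(0.046), 10), (np.float64(0.05), 17), (np.float64(0.054), 17), (np.float64(0.058), 17), (np.float64(0.062), 19), (np.float64(0.066), 17), (np.float64(0.07), 61), (np.float64(0.074), 0), (np.float64(0.078), 0), (np.float64(0.082), 0), (np.float64(0.086), 0)]
top 250 [ 0.4928 -0.056   0.0721] [-0.076 -0.474  0.877] tilt 28.7 dir -99.1
hist h [(np.float64(-0.03), 0), (np.float64(-0.026), 0), (np.float64(-0.022), 0), (np.float64(-0.018), 0), (np.float64(-0.014), 0), (np.float64(-0.01), 8), (np.float64(-0.006), 73), (np.f
[... 174 characters left out ...]
p.float64(0.026), 80), (np.float64(0.03), 78), (np.float64(0.034), 10), (np.float64(0.038), 2), (np.float64(0.042), 4), (np.float64(0.046), 2), (np.float64(0.05), 4), (np.float64(0.054), 7), (np.float64(0.058), 3), (np.float64(0.062), 11), (np.float64(0.066), 38), (np.float64(0.07), 74), (np.float64(0.074), 17), (np.float64(0.078), 0), (np.float64(0.082), 0), (np.float64(0.086), 0)]
(192, 182) [17 61 96] [0.585 0.146 0.025]
(210, 225) [21 87 47] [0.457 0.093 0.034]
(185, 175) [ 19  43 131] [ 0.611  0.17  -0.001]
(260, 170) [ 20  36 140] [ 0.622 -0.056 -0.006]
(201, 225) [ 22  79 152] [0.459 0.122 0.011]
(216, 243) [ 21  40 148] [0.405 0.078 0.008]
(232, 216) [ 19  91 152] [0.484 0.03  0.007]
```

```bash
cat >> h.py <<'E'
AZ=np.radians(-98.3);N=np.array([.5*np.cos(AZ),.5*np.sin(AZ),np.sqrt(.75)])
E1=np.array([-np.sin(AZ),np.cos(AZ),0]);E1*=np.sign(E1[0]);E2=np.cross(N,E1);F=np.array([E1,E2,N])
O=np.array([.4875,-.0495,.076])
E
python3 - <<'E'
from h import *
W=np.zeros((400,800,3),np.uint8)
for j,n in enumerate(('scene','top')):
    f=np.load('s_%s.npz'%n);C=cloud(n,f['d']).reshape(-1,3)
    L=(C-O)@F.T;b=f['p'].reshape(-1,3).astype(int).sum(1)
    k=(f['d'].ravel()>0)&(abs(L[:,:2])<.1).all(1)
    bar=k&(L[:,2]>.042)
    tp=k&(L[:,2]>.066)
    for nm,s in(('bar',bar),('bartop',tp)):
        P=L[s];r=cv2.minAreaRect((P[:,:2]*1000).astype(np.float32));w,v=np.linalg.eigh(np.cov(P[:,:2].T))
        print(n,nm,s.sum(),'mean',P.mean(0).round(4),'rect',r,'pca',np.degrees(np.arctan2(v[1,1],v[0,1])).round(1))
    lug=k&(L[:,2]>.022)&(L[:,2]<.036);r=cv2.minAreaRect((L[lug][:,:2]*1000).astype(np.float32));print(n,'lug',r,L[lug,2].mean())
    for q,br in zip(L[k],b[k]):
        if -.004<q[2]<.036:
            # image right = -E2, up = E1
            x,y=int(200-q[1]*3000)+400*j,int(200-q[0]*3000)
            hue=int(np.clip((q[2]+.004)/.04,0,1)*150)
            c=cv2.cvtColor(np.uint8([[[hue,255,255]]]),cv2.COLOR_HSV2BGR)[0,0].tolist()
            if 400*j<x<400*j+400:cv2.circle(W,(x,y),3,c,-1)
cv2.imwrite('pics/hm.png',W)
E
```

```text
scene bar 161 mean [ 0.0039 -0.0118  0.0636] rect ((8.273123741149902, -25.136791229248047), (17.49342155456543, 76.69186401367188), 14.759921073913574) pca 103.1
scene bartop 78 mean [ 0.0074 -0.0191  0.0711] rect ((9.400714874267578, -24.87151336669922), (15.177488327026367, 76.63035583496094), 14.759921073913574) pca 105.0
scene lug ((9.338095664978027, -24.59256362915039), (63.743896484375, 62.636898040771484), 60.1308708190918) 0.029072015612690367
top bar 160 mean [ 0.0094 -0.0223  0.0683] rect ((8.6834077835083, -26.20116424560547), (19.144302368164062, 78.26460266113281), 20.850032806396484) pca 108.1
top bartop 128 mean [ 0.0103 -0.0259  0.0711] rect ((10.308079719543457, -25.455318450927734), (15.954071998596191, 78.28146362304688), 16.38694190979004) pca 107.9
top lug ((9.417816162109375, -23.562820434570312), (63.153076171875, 65.0901107788086), 67.0914535522461) 0.02917203491887482
```

View pics/hm.png

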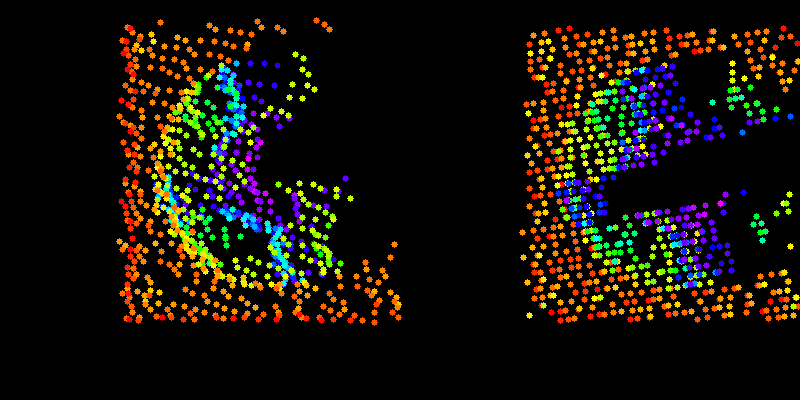

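The height map shows the ring in yellow, the dogs in green and the lugs in blue and purple. The scene panel's dogs are near (205,100) and (225,235). The axis is at (E1,E2) = (9.5,-25) mm, and the bar is at about 105.5°.

```bash
python3 - <<'E'
from h import *
for n in('scene','top'):
    f=np.load('s_%s.npz'%n);C=cloud(n,f['d']).reshape(-1,3)
    L=(C-O)@F.T-[.0095,-.025,0];k=(f['d'].ravel()>0)
    r=np.hypot(L[:,0],L[:,1]);a=np.degrees(np.arctan2(L[:,1],L[:,0]))%360
    print('heights',np.histogram(L[k&(r<.039)&(r>.02)][:,2]*1000,np.arange(2,34,2)))
    for a0 in range(0,360,6):
        s=k&(r>.026)&(r<.037)&(a>=a0)&(a<a0+6)&(L[:,2]<.034)
        if s.sum():print((a0,np.sort((L[s,2]*1000).round().astype(int)).tolist()),end=' ')
    s=k&(r>.024)&(r<.038)&(L[:,2]>.0115)&(L[:,2]<.017)
    for lo in range(0,360,90):
        q=s&(((a-105.5+0)%360>=lo+8)&((a-105.5)%360<lo+82))
        print('\nquad',lo,q.sum(),a[q].mean().round(1) if q.any() else '',np.sort(a[q].round()).astype(int).tolist())
E
```

```text
heights (array([16, 57, 61, 17, 15, 26, 15,  7, 19, 22, 16, 23, 22, 37, 38]), array([ 2,  4,  6,  8, 10, 12, 14, 16, 18, 20, 22, 24, 26, 28, 30, 32]))
(0, [29, 30]) (6, [-64, -63, 30]) (12, [-68, -66, -64, -61, 30]) (18, [-68, -64, -59, -57, -56, -55, -53, 22, 26, 30]) (24, [-69, -67, -55, -54, -53, -51, -51, -50, -50, -49, -47, -47, -45, 13, 14, 17, 18, 19, 19, 20, 22, 25, 25, 25, 28, 28, 28, 29, 29, 30, 31, 31]) (30, [-47, -45, -44, -41, 13, 14, 20, 21, 22, 24, 24, 27]) (36, [-55, -39, -38, -38, -36, -33, 28]) (42, [-89, -57, -57, -42, -40, -39, -36, -31, 13, 14, 15]) (48, [-61, -61, -61, -59, -58, -40, -36, -35, -33, -32, -29, -27, 5, 5, 14, 14, 14]) (54, [-88, -88, -63, -62, -62, -60, -57, -29, -27, -25, -24, 8, 9, 11, 12, 13, 13, 15]) (60, [-90, -90, -87, -86, -84, -83, -63, -36, -34, -30, -30, -28, -25, -22, -20, -16, 2, 6, 8, 8, 9, 11, 12]) (66, [-90, -88, -87, -83, -78, -72, -63, -32, -26, -23, -19, -19, -18, 7, 7]) (72, [-80, -79, -79, -77, -75, -74, -74, -68, -64, -33, -30, -27, -20, -15, 1, 5, 6, 7, 7]) (78, [-82, -80, -77, -74, -28, -23, -22, -19, -17, -16, -13, 1, 6, 6])
[... 3390 characters left out ...]
, [6, 6, 7, 10]) (168, [4, 8]) (174, [3, 4, 5, 9, 10]) (180, [3, 7, 12, 17, 20, 23, 27, 29]) (186, [-1, 4, 5, 6, 8, 17, 20, 22, 25, 27, 30, 33]) (192, [4, 6, 8, 26, 26, 30, 31, 32]) (198, [23, 27, 30, 31, 32]) (204, [28, 29]) (210, [26, 29, 29, 30, 31]) (234, [13, 15, 15, 17]) (240, [13]) (246, [8]) (300, [13, 13, 25, 31, 32]) (306, [10, 15, 15]) (312, [11, 18]) (318, [13, 13, 14, 16]) (324, [5, 5, 12]) (330, [17]) (354, [30]) 
quad 0 12 142.2 [124, 127, 131, 134, 137, 141, 142, 146, 146, 147, 151, 180]

quad 90 5 237.3 [234, 236, 236, 239, 241]

quad 180 10 315.0 [300, 304, 308, 309, 318, 319, 321, 323, 323, 326]

quad 270 15 45.9 [28, 28, 32, 33, 40, 44, 45, 45, 52, 53, 54, 56, 58, 59, 62]
```

Dogs sit at about 46, 136 and 315°, so the ring's x axis lies within about 1° of E1. The bar must therefore turn about -15° to reach 90°. Next I measure the deck and siding.

```bash
cat > deck.py <<'E'
from h import *
def measure(data):
    for n,p,d in data:
        C=cloud(n,d);hsv=cv2.cvtColor(p,cv2.COLOR_RGB2HSV);ok=d>0
        wood=ok&(hsv[...,1]>60)&(hsv[...,0]<28)
        def rect(m,lab):
            m=m.astype(np.uint8);c=cv2.connectedComponents(m,connectivity=8)
            big=max(range(1,c[0]),key=lambda i:(c[1]==i).sum());P=C[c[1]==big][:,:2]
            r=cv2.minAreaRect((P*1000).astype(np.float32));b=cv2.boxPoints(r);e=[b[1]-b[0],b[2]-b[1]];e=max(e,key=np.linalg.norm)
            w,v=np.linalg.eigh(np.cov(P.T));v=v[:,1]
            print(n,lab,len(P),'c',np.round(r[0],1),'size',np.round(r[1],1),'rect ang',round(float(np.degrees(np.arctan2(e[1],e[0]))%180),1),'pca',(np.degrees(np.arctan2(v[1],v[0]))%180).round(1))
        X,Y,Z=C[...,0],C[...,1],C[...,2]
        rect(ok&(X>.5)&(X<.64)&(Y>.08)&(Y<.2)&(Z>.012)&(Z<.035)&(hsv[...,1]>40),'siding')
        D=np.hypot(X-.483,Y-.083)
        rect(ok&(D<.056)&(Z>.015)&(Z<.08),'deck+loco')
        rect(ok&(D<.056)&(Z>.035)&(Z<.08),'loco')
        m=(wood&(D<.075)&(Z<.016)&(Z>.002)&(Y>.04))
        P=C[m];print(n,'disc',cv2.minEnclosingCircle((P[:,:2]*1000).astype(np.float32)),np.median(P[:,2]))
E
python3 - <<'E'
from deck import *
measure([(n,f['p'],f['d']) for n in('scene','top') for f in [np.load('s_%s.npz'%n)]])
E
```

```text
scene siding 576 c [569.1 137.7] size [89.3 48.6] rect ang 36.1 pca 37.0
scene deck+loco 686 c [485.5  79.7] size [35.5 96.9] rect ang 173.5 pca 176.8
scene loco 349 c [481.2  80. ] size [26.6 70.3] rect ang 171.2 pca 172.3
scene disc ((486.6636047363281, 92.39430236816406), 64.29605102539062) 0.01073127803380225
top siding 392 c [565.8 136.4] size [87.7 41.7] rect ang 37.0 pca 37.2
top deck+loco 349 c [483.4  77.4] size [33.2 96. ] rect ang 174.6 pca 173.9
top loco 183 c [482.8  77.1] size [24.  69.9] rect ang 177.7 pca 176.2
top disc ((487.74591064453125, 87.18183898925781), 61.621368408203125) 0.010069344184056694
```

```bash
cat >> h.py <<'E'
from scipy.spatial.transform import Rotation as Rt
def axis(h): return O+F.T@np.array([.0095,-.025,h])
def Rgrip(bar):  # bar angle (deg) in E1,E2; tool z=-N, tool y across the bar, along roughly -E1
    y=-(E1*np.cos(np.radians(bar-90))+E2*np.sin(np.radians(bar-90)));z=-N
    return np.array([np.cross(y,z),y,z]).T
def rel(p,R,p0=None,R0=None):
    if p0 is None:
        o=get_obs();p0=np.array(o['tool_pos']);R0=Rt.from_euler('xyz',o['orientation'],degrees=True).as_matrix()
    print('rel shift/100mm',(R0.T@(p-p0)/.1).round(3),'turn/.5',(Rt.from_matrix(R0.T@R).as_rotvec()/.5).round(3))
E
python3 - <<'E'
import plant
from h import *
print([ (k,getattr(plant,k)) for k in dir(plant) if 'hold' in k.lower()], [k for k in dir(plant) if k[0]!='_'])
f=np.load('s_top.npz');C=cloud('top',f['d']);ok=f['d']>0
for x in np.arange(.56,.8,.03):
    m=ok&(abs(C[...,0]-x)<.015)&(C[...,1]>-.3)&(C[...,1]<.4);print(round(x,2),C[m][:,2].max().round(3),end=' ')
print('\nbar centre',axis(.059).round(4),'N',N.round(3))
R=Rgrip(105.5);print(Rt.from_matrix(R).as_euler('xyz',degrees=True).round(1))
R0=Rt.from_euler('xyz',[180,0,-26.6],degrees=True).as_matrix()
print('total rot',np.degrees(Rt.from_matrix(R0.T@R).as_rotvec()).round(1))
for w in([.45,.3,.24],[.49,-.13,.27]):rel(np.array(w),R)
E
```

```text
[('hold_point_z', 0.0188)] ['PlanningError', 'calibration', 'close_job', 'get_obs', 'hold_point_z', 'snapshot']
0.56 0.082 0.59 0.04 0.62 0.046 0.65 0.042 0.68 0.235 0.71 0.24 0.74 0.249 0.77 0.249 
bar centre [ 0.4895 -0.1015  0.1146] N [-0.072 -0.495  0.866]
[-171.2   28.8  -80.5]
total rot [ 21.5 -22.6  54.9]
rel shift/100mm [ 2.678  2.047 -0.139] turn/.5 [ 0.754 -0.791  1.914]
rel shift/100mm [ 4.963  5.712 -0.434] turn/.5 [ 0.754 -0.791  1.914]
```

```bash
python3 - <<'E'
from h import *
from scipy.spatial.transform import Slerp
R0=Rt.from_euler('xyz',[180,0,-26.63],degrees=True);R1=Rt.from_matrix(Rgrip(105.5))
S=Slerp([0,1],Rt.concatenate([R0,R1]))
W=[([.303,.603,.227],0),([.36,.50,.235],.0),([.42,.40,.24],.15),([.46,.30,.25],.3),([.49,.20,.26],.5),([.50,.11,.265],.7),([.50,.02,.265],.85),([.495,-.07,.265],1)]
W.append((axis(.048+.10),1))
for a,b in zip(W,W[1:]):rel(np.array(b[0]),S(b[1]).as_matrix(),np.array(a[0]),S(a[1]).as_matrix())
print(axis(.148))
E
```

```text
rel shift/100mm [ 0.971  0.665 -0.08 ] turn/.5 [0. 0. 0.]
rel shift/100mm [ 0.985  0.625 -0.05 ] turn/.5 [ 0.113 -0.118  0.287]
rel shift/100mm [ 0.891  0.584 -0.187] turn/.5 [ 0.113 -0.118  0.287]
rel shift/100mm [ 0.878  0.508 -0.267] turn/.5 [ 0.15  -0.158  0.383]
rel shift/100mm [ 0.749  0.422 -0.29 ] turn/.5 [ 0.15  -0.158  0.383]
rel shift/100mm [ 0.762  0.348 -0.329] turn/.5 [ 0.113 -0.118  0.287]
rel shift/100mm [ 0.767  0.265 -0.392] turn/.5 [ 0.113 -0.118  0.287]
rel shift/100mm [0.989 0.283 0.253] turn/.5 [0. 0. 0.]
[ 0.48309273 -0.14552015  0.19167176]
```

step_arm:
  steps:
    - [[0.33, 0.22, -0.03, 0, 0, 0], [0.65, 0.44, -0.05, 0, 0, 0], [0.97, 0.66, -0.08, 0, 0, 0]]
  jaw: 0

```text
clock: 0.4
tool_pos: [0.3598, 0.4995, 0.2338]
orientation: [179.9, -0.0, -26.6]
force: [1.5, -0.0, 0.4]
opening: 0.0875
gripper_force: 0.0
```

step_arm:
  steps:
    - [[0.33, 0.21, -0.02, 0.04, -0.04, 0.1], [0.66, 0.42, -0.03, 0.08, -0.08, 0.19], [0.985, 0.625, -0.05, 0.113, -0.118, 0.287]]

```text
clock: 0.7
tool_pos: [0.42, 0.3993, 0.2393]
orientation: [-177.0, 3.7, -34.9]
force: [1.1, -0.2, -0.1]
opening: 0.0876
gripper_force: 0.0
```

step_arm:
  steps:
    - [[0.3, 0.2, -0.06, 0.04, -0.04, 0.1], [0.6, 0.39, -0.12, 0.08, -0.08, 0.19], [0.89, 0.584, -0.187, 0.113, -0.118, 0.287]]

```text
clock: 1.0
tool_pos: [0.4598, 0.2993, 0.2494]
orientation: [-174.5, 7.6, -42.9]
force: [2.1, 1.0, -0.3]
opening: 0.0875
gripper_force: 0.0
```

step_arm:
  steps:
    - [[0.3, 0.17, -0.09, 0.05, -0.05, 0.13], [0.6, 0.34, -0.18, 0.1, -0.1, 0.26], [0.878, 0.508, -0.267, 0.15, -0.158, 0.383]]

```text
clock: 1.3
tool_pos: [0.4896, 0.1995, 0.2596]
orientation: [-172.1, 13.4, -53.4]
force: [1.2, -0.3, 0.6]
opening: 0.0875
gripper_force: 0.0
```

Tracking is good, so I continue to the pre-grasp pose.

step_arm:
  steps:
    - [[0.25, 0.14, -0.1, 0.05, -0.05, 0.13], [0.5, 0.28, -0.2, 0.1, -0.1, 0.26], [0.749, 0.422, -0.29, 0.15, -0.158, 0.383]]

```text
clock: 1.6
tool_pos: [0.4996, 0.1097, 0.2647]
orientation: [-170.8, 19.6, -64.0]
force: [1.0, 0.1, -0.6]
opening: 0.0876
gripper_force: 0.0
```

step_arm:
  steps:
    - [[0.25, 0.12, -0.11, 0.04, -0.04, 0.1], [0.5, 0.24, -0.22, 0.08, -0.08, 0.19], [0.762, 0.348, -0.329, 0.113, -0.118, 0.287]]

```text
clock: 1.9
tool_pos: [0.4993, 0.0197, 0.2646]
orientation: [-170.6, 24.2, -72.2]
force: [0.8, -0.2, 0.4]
opening: 0.0875
gripper_force: 0.0
```

step_arm:
  steps:
    - [[0.25, 0.09, -0.13, 0.04, -0.04, 0.1], [0.5, 0.18, -0.26, 0.08, -0.08, 0.19], [0.767, 0.265, -0.392, 0.113, -0.118, 0.287]]

```text
clock: 2.2
tool_pos: [0.4942, -0.0702, 0.2646]
orientation: [-171.2, 28.9, -80.6]
force: [1.3, -0.2, -0.3]
opening: 0.0878
gripper_force: 0.0
```

step_arm:
  steps:
    - [[0.33, 0.1, 0.08, 0, 0, 0], [0.66, 0.19, 0.17, 0, 0, 0], [0.989, 0.283, 0.253, 0, 0, 0], [0.989, 0.283, 0.253, 0, 0, 0]]

```text
clock: 2.6
tool_pos: [0.4807, -0.1462, 0.1873]
orientation: [-171.6, 29.0, -80.9]
force: [-0.1, 0.4, -0.4]
opening: 0.0874
gripper_force: 0.0
```

```bash
python3 - <<'E'
from h import *
o=get_obs();print(np.round(o['joint_pos'],1))
rel(axis(.148),Rgrip(105.5))
W=[]
for n in('scene','top'):
    p,d=snapshot(n);np.savez('s1_%s.npz'%n,p=p,d=d)
    c=proj(n,axis(.07))[0].astype(int);a=p[max(c[1]-60,0):c[1]+60,c[0]-66:c[0]+66,::-1]
    W.append(cv2.resize(a,(396,360),interpolation=cv2.INTER_CUBIC))
cv2.imwrite('pics/pre.png',np.clip(np.hstack(W)*1.5,0,255).astype(np.uint8))
E
```

```text
[-19.2  14.3  -8.3 -30.4 -76.1  35.9]
rel shift/100mm [-0.023 -0.029 -0.033] turn/.5 [ 0.007  0.004 -0.011]
```

View pics/pre.png

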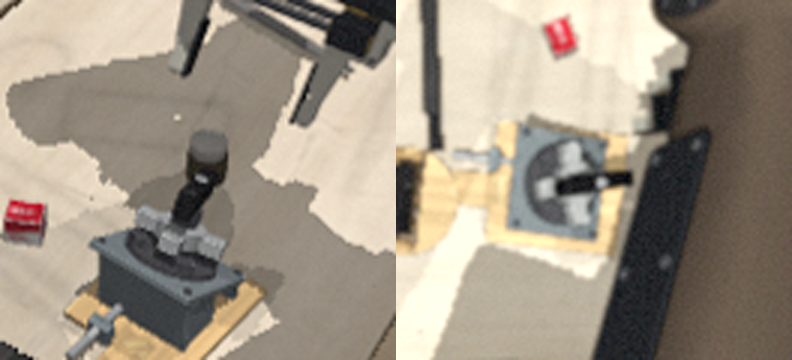

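Left (scene): the open fingers at (190,45) and (320,100) straddle the bar at (190,195). Right (top): the gripper lies up-spindle of the handle. The arm is in line, so I go down.

step_arm:
  steps:
    - [[-0.01, -0.01, 0.25, 0, 0, 0], [-0.02, -0.03, 0.5, 0, 0, 0], [-0.02, -0.03, 0.7, 0, 0, 0], [-0.02, -0.03, 0.85, 0, 0, 0], [-0.02, -0.03, 0.95, 0, 0, 0], [-0.02, -0.03, 0.95, 0, 0, 0], [-0.02, -0.03, 0.95, 0, 0, 0]]

```text
clock: 3.4
tool_pos: [0.4929, -0.0958, 0.111]
orientation: [-171.1, 28.7, -80.5]
force: [0.1, 0.0, 0.1]
opening: 0.0873
gripper_force: 0.0
```

```bash
python3 - <<'E'
from h import *
rel(axis(.048),Rgrip(105.5))
o=get_obs();p=np.array(o['tool_pos']);print((F@(p-O)-[.0095,-.025,0]).round(4),o['force'])
E
```

```text
rel shift/100mm [0.027 0.034 0.048] turn/.5 [-0.002 -0.002  0.002]
[0.0025 0.0035 0.0528] [0.11121981 0.00849827 0.08650939]
```

step_arm:
  steps:
    - [[0.02, 0.03, 0.03, 0, 0, 0], [0.025, 0.033, 0.045, 0, 0, 0], [0.025, 0.033, 0.045, 0, 0, 0], [0.025, 0.033, 0.045, 0, 0, 0]]

```text
clock: 3.8
tool_pos: [0.4899, -0.0961, 0.1049]
orientation: [-171.2, 28.8, -80.5]
force: [0.2, 0.1, 0.3]
opening: 0.0877
gripper_force: 0.0
```

step_arm:
  steps:
    - [[0, 0, 0, 0, 0, 0], [0, 0, 0, 0, 0, 0], [0, 0, 0, 0, 0, 0], [0, 0, 0, 0, 0, 0], [0, 0, 0, 0, 0, 0], [0, 0, 0, 0, 0, 0], [0, 0, 0, 0, 0, 0], [0, 0, 0, 0, 0, 0]]
  jaw: 255

```text
clock: 4.6
tool_pos: [0.4899, -0.0958, 0.1048]
orientation: [-171.2, 28.8, -80.5]
force: [0.1, -0.2, 0.3]
opening: 0.0292
gripper_force: 0.0
```

```bash
python3 - <<'E'
from h import *
rel(axis(.048),Rgrip(105.5))
o=get_obs();p=np.array(o['tool_pos']);print((F@(p-O)-[.0095,-.025,0]).round(4),(F@o['force']).round(1),(F@o['moment']).round(2),o['opening'],o['gripper_force'])
E
```

```text
rel shift/100mm [ 0.001 -0.005 -0.003] turn/.5 [-0.001 -0.001  0.001]
[-0.0005 -0.      0.0477] [0.1 0.  0.3] [-1.64 -0.05  0.02] 0.029244423164231377 0.0
```

step_arm:
  steps:
    - [[0, 0, 0, 0, 0, 0], [0, 0, 0, 0, 0, 0], [0, 0, 0, 0, 0, 0], [0, 0, 0, 0, 0, 0], [0, 0, 0, 0, 0, 0]]

```text
clock: 5.1
tool_pos: [0.4904, -0.096, 0.105]
orientation: [-171.1, 28.8, -80.5]
force: [4.0, -0.2, 1.1]
opening: 0.0156
gripper_force: 30.1
```

The bar is gripped at 15.6 mm. Now I turn the handle -15.5° about the spindle, which is +0.54 about tool z.

step_arm:
  steps:
    - [[0, 0, 0, 0, 0, 0.1], [0, 0, 0, 0, 0, 0.2], [0, 0, 0, 0, 0, 0.3], [0, 0, 0, 0, 0, 0.4], [0, 0, 0, 0, 0, 0.5], [0, 0, 0, 0, 0, 0.54], [0, 0, 0, 0, 0, 0.54]]

```text
clock: 5.8
tool_pos: [0.4912, -0.096, 0.1051]
orientation: [-179.8, 30.0, -98.3]
force: [6.0, 0.6, -0.1]
opening: 0.016
gripper_force: 30.2
```

step_arm:
  steps:
    - [[0, 0, 0.01, 0, 0, 0], [0, 0, 0.02, 0, 0, 0], [0, 0, 0.03, 0, 0, 0], [0, 0, 0.04, 0, 0, 0], [0, 0, 0.05, 0, 0, 0], [0, 0, 0.05, 0, 0, 0]]

```text
clock: 6.4
tool_pos: [0.4915, -0.0936, 0.1008]
orientation: [-179.8, 30.0, -98.2]
force: [6.0, 0.2, 0.2]
opening: 0.0157
gripper_force: 30.2
```

```bash
cat >> h.py <<'E'
def st():
    o=get_obs();p=np.array(o['tool_pos']);R=Rt.from_euler('xyz',o['orientation'],degrees=True).as_matrix();y=F@-R[:,1]
    print(round(float(o['clock']),2),'pos',(F@(p-O)-[.0095,-.025,0]).round(4),'bar',np.degrees(np.arctan2(y[1],y[0])).round(1)+90,'F',(F@o['force']).round(1),'M',(F@o['moment']).round(2),o['opening'],o['gripper_force'])
E
python3 -c "from h import *;st()"
```

```text
6.4 pos [0.0008 0.0001 0.043 ] bar 90.1 F [ 5.9  1.  -0.4] M [-1.16 -2.08 -0.02] 0.015723223572438966 30.213832980953157
```

step_arm:
  steps:
    - [[0, 0, 0.01, 0, 0, 0], [0, 0, 0.02, 0, 0, 0], [0, 0, 0.03, 0, 0, 0], [0, 0, 0.04, 0, 0, 0], [0, 0, 0.05, 0, 0, 0], [0, 0, 0.06, 0, 0, 0], [0, 0, 0.06, 0, 0, 0]]

```text
clock: 7.1
tool_pos: [0.4919, -0.0912, 0.0966]
orientation: [-179.7, 29.9, -98.1]
force: [2.5, -3.3, 10.2]
opening: 0.0159
gripper_force: 30.5
```

```bash
python3 -c "from h import *;st()"
```

```text
7.1 pos [0.0009 0.0001 0.0382] bar 90.2 F [ 3.   2.6 10.2] M [-0.55 -1.01  0.  ] 0.01586427721931761 30.455949674360454
```

step_arm:
  steps:
    - [[0, 0, 0.01, 0, 0, 0], [0, 0, 0.02, 0, 0, 0], [0, 0, 0.02, 0, 0, 0], [0, 0, 0.02, 0, 0, 0]]

```text
clock: 7.5
tool_pos: [0.492, -0.0912, 0.0964]
orientation: [-179.7, 29.9, -98.0]
force: [-1.9, -7.8, 23.1]
opening: 0.0157
gripper_force: 31.0
```

```bash
python3 -c "from h import *;st()"
```

```text
7.5 pos [0.001 0.    0.038] bar 90.3 F [-0.7  4.6 24. ] M [0.32 0.41 0.02] 0.015724705195032 30.97536988556385
```

The handle stops hard after 9.8 mm of travel, so it is home. I relax the push and turn anticlockwise.

step_arm:
  steps:
    - [[0, 0, -0.01, 0, 0, 0], [0, 0, -0.02, 0, 0, -0.05], [0, 0, -0.02, 0, 0, -0.15], [0, 0, -0.02, 0, 0, -0.25], [0, 0, -0.02, 0, 0, -0.35], [0, 0, -0.02, 0, 0, -0.45], [0, 0, -0.02, 0, 0, -0.55], [0, 0, -0.02, 0, 0, -0.65], [0, 0, -0.02, 0, 0, -0.75], [0, 0, -0.02, 0, 0, -0.75]]

```text
clock: 8.5
tool_pos: [0.4909, -0.0913, 0.0965]
orientation: [-167.9, 27.6, -73.6]
force: [0.5, -3.8, 10.6]
opening: 0.0158
gripper_force: 30.7
```

```bash
python3 -c "from h import *;st()"
```

```text
8.5 pos [-0.0001 -0.0001  0.0382] bar 111.7 F [ 1.   2.1 11.1] M [-0.7  -0.07 -0.07] 0.015807238494682567 30.725081115961075
```

step_arm:
  steps:
    - [[0, 0, 0, 0, 0, -0.1], [0, 0, 0, 0, 0, -0.2], [0, 0, 0, 0, 0, -0.3], [0, 0, 0, 0, 0, -0.4], [0, 0, 0, 0, 0, -0.5], [0, 0, 0, 0, 0, -0.6], [0, 0, 0, 0, 0, -0.7], [0, 0, 0, 0, 0, -0.7], [0, 0, 0, 0, 0, -0.7]]

```text
clock: 9.4
tool_pos: [0.4901, -0.0916, 0.0962]
orientation: [-159.1, 21.9, -52.6]
force: [-2.5, -5.8, 11.5]
opening: 0.0157
gripper_force: 30.8
```

```bash
python3 - <<'E'
from deck import *
st();D=[]
for n in('scene','top'):
    p,d=snapshot(n);D.append((n,p,d));np.savez('s2_%s.npz'%n,p=p,d=d)
W=[]
for n,p,d in D:
    c=proj(n,[.52,.08,.03])[0].astype(int);W.append(cv2.resize(p[c[1]-50:c[1]+50,c[0]-55:c[0]+55,::-1],(396,360),interpolation=cv2.INTER_CUBIC))
cv2.imwrite('pics/turn.png',np.clip(np.hstack(W)*1.5,0,255).astype(np.uint8))
measure(D)
E
```

```text
9.4 pos [-0.0009 -0.0006  0.0382] bar 131.7 F [-1.7  0.4 13. ] M [-1.45  0.72 -0.08] 0.015739626617577142 30.772811388596892
scene siding 564 c [566.9 138.8] size [89.  50.4] rect ang 31.1 pca 36.6
scene deck+loco 727 c [484.3  80.2] size [95.4 34.5] rect ang 26.9 pca 26.9
scene loco 348 c [482.9  79.1] size [71.  26.2] rect ang 26.5 pca 26.1
scene disc ((487.8153076171875, 90.95906066894531), 64.59813690185547) 0.010555064819913418
top siding 392 c [565.4 136.4] size [87.8 41.4] rect ang 36.3 pca 36.5
top deck+loco 351 c [483.7  77.7] size [96.2 36. ] rect ang 30.2 pca 27.6
top loco 180 c [481.9  75.6] size [68.6 22.2] rect ang 26.4 pca 25.9
top disc ((493.8832092285156, 84.89910125732422), 64.4413070678711) 0.009789183922984335
```

View pics/turn.png

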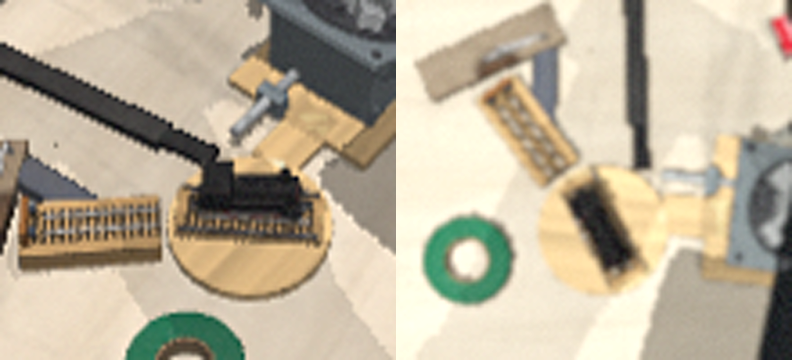

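Both views show the deck at about 27° (scene deck at (250,215), top deck at (600,225)), short of the siding at about 36.5°. I turn roughly 9.3° further.

step_arm:
  steps:
    - [[0, 0, 0, 0, 0, -0.08], [0, 0, 0, 0, 0, -0.16], [0, 0, 0, 0, 0, -0.24], [0, 0, 0, 0, 0, -0.32], [0, 0, 0, 0, 0, -0.32], [0, 0, 0, 0, 0, -0.32]]

```text
clock: 10.1
tool_pos: [0.4897, -0.0918, 0.0961]
orientation: [-156.0, 18.4, -43.5]
force: [-4.2, -5.8, 11.1]
opening: 0.0157
gripper_force: 30.8
```

```bash
cat > fine.py <<'E'
from deck import *
st();D={n:[] for n in('scene','top')}
for n in D:
    for i in range(4): D[n].append(snapshot(n))
W=[]
for n in D:
    p=np.mean([x[0] for x in D[n]],0).astype(np.uint8);d=np.median([x[1] for x in D[n]],0).astype(np.float32)
    measure([(n,p,d)]);np.savez('f_%s.npz'%n,p=p,d=d)
    # rectified look at the plane z=0.024: along the siding direction, for viewing
    a=np.radians(36.5);e=np.array([np.cos(a),np.sin(a)]);f=np.array([-e[1],e[0]])
    i,j=np.mgrid[:280,:800];s=-.06+j*.22/800;t=.0385-i*.22/800
    P=np.stack([.4845+s*e[0]+t*f[0],.0785+s*e[1]+t*f[1],np.full(s.shape,.022)],-1)
    m=proj(n,P.reshape(-1,3)).reshape(280,800,2).astype(np.float32)
    W.append(cv2.remap(p[:,:,::-1].copy(),m,None,cv2.INTER_CUBIC))
import sys
cv2.imwrite(sys.argv[1],np.clip(np.vstack(W)*1.5,0,255).astype(np.uint8))
E
python3 fine.py pics/f1.png
```

```text
10.1 pos [-0.0012 -0.001   0.0382] bar 140.8 F [-3.3  0.  12.8] M [-1.93  0.98 -0.1 ] 0.01565160282518598 30.77479077503085
scene siding 571 c [569.  137.4] size [89.5 47.1] rect ang 34.5 pca 37.0
scene deck+loco 732 c [484.6  79.4] size [95.6 35.1] rect ang 36.9 pca 34.9
scene loco 349 c [482.8  77.4] size [69.3 26.3] rect ang 35.6 pca 33.7
scene disc ((489.5830993652344, 90.0247802734375), 64.24066925048828) 0.01066509939141913
top siding 396 c [565.5 136.2] size [87.4 41.4] rect ang 37.9 pca 36.9
top deck+loco 353 c [483.9  76.9] size [96.4 31.6] rect ang 36.0 pca 35.5
top loco 180 c [482.5  75.6] size [67.6 22.9] rect ang 36.5 pca 35.8
top disc ((486.57269287109375, 80.2058334350586), 56.252906799316406) 0.009944077138230312
```

View pics/f1.png

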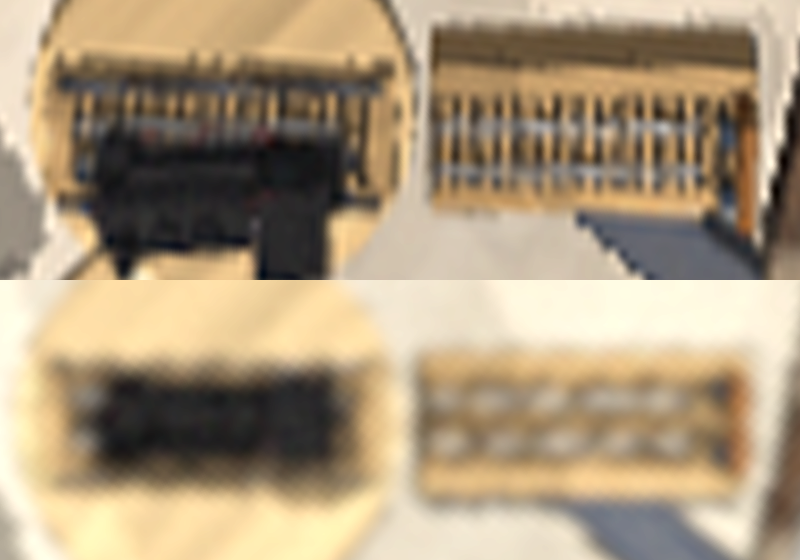

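The rectified views (36.5° horizontal) show the deck's edge stripes at y≈82 and 203 and the siding rails at y≈128 and 175, nearly collinear. I fit lines to them for the last degree.

```bash
cat > lines.py <<'E'
from h import *
a=np.radians(36.5);e=np.array([np.cos(a),np.sin(a)]);f=np.array([-e[1],e[0]])
def run():
    p=np.load('f_scene.npz')['p'];i,j=np.mgrid[:280,:800];s=-.06+j*.22/800;t=.0385-i*.22/800
    P=np.stack([.4845+s*e[0]+t*f[0],.0785+s*e[1]+t*f[1],np.full(s.shape,.022)],-1)
    g=cv2.remap(p,proj('scene',P.reshape(-1,3)).reshape(280,800,2).astype(np.float32),None,cv2.INTER_CUBIC).astype(float).sum(2)
    g=cv2.GaussianBlur(g,(0,0),sigmaX=6,sigmaY=2)
    G=np.gradient(g,axis=0)
    def fit(lab,A,cols,y0,y1,fn):
        X=np.array(cols);sub=A[y0:y1,X];w=np.clip(fn*sub,0,None);w=np.clip(w-.5*w.max(0),0,None)
        y=y0+(w*np.arange(y1-y0)[:,None]).sum(0)/w.sum(0)
        k=np.ones(len(X),bool)
        for _ in range(5):
            c=np.polyfit(X[k],y[k],1);r=y-np.polyval(c,X);k=abs(r)<max(1,2*r[k].std())
        print(lab,'angle',(36.5-np.degrees(np.arctan(c[0]))).round(2),'rms',r[k].std().round(2),'y mid',np.polyval(c,X.mean()).round(1),k.sum())
    inv=g.max()-g
    L=lambda a,b:list(range(a,b,4))
    fit('deck up stripe',inv-200,L(75,375),72,98,1)
    fit('deck low stripe',inv-200,L(62,94)+L(340,376),190,215,1)
    fit('siding low edge',G,L(440,575),198,222,1)
    fit('siding low edge2',-G,L(440,575),198,222,1)
    fit('siding up edge',G,L(440,740),52,80,1)
    fit('siding side base',G,L(440,740),18,45,-1)
    fit('rail1',g-150,L(440,700),115,145,1)
    fit('rail2',g-150,L(440,700),160,190,1)
run()
E
python3 lines.py
```

```text
deck up stripe angle 36.14 rms 0.65 y mid 83.3 60
deck low stripe angle 36.63 rms 0.88 y mid 199.6 17
siding low edge angle 38.73 rms 2.69 y mid 212.0 33lines.py:11: RuntimeWarning: invalid value encountered in divide
  y=y0+(w*np.arange(y1-y0)[:,None]).sum(0)/w.sum(0)
Traceback (most recent call last):
  File "lines.py", line 26, in <module>
    run()
    ~~~^^
  File "lines.py", line 21, in run
    fit('siding low edge2',-G,L(440,575),198,222,1)
    ~~~^^^^^^^^^^^^^^^^^^^^^^^^^^^^^^^^^^^^^^^^^^^^
  File "lines.py", line 14, in fit
    c=np.polyfit(X[k],y[k],1);r=y-np.polyval(c,X);k=abs(r)<max(1,2*r[k].std())
TypeError: expected non-empty vector for x
```

```bash
sed -i '/low edge2/d' lines.py; python3 lines.py 2>&1 | tail -6
```

```text
deck low stripe angle 36.63 rms 0.88 y mid 199.6 17
siding low edge angle 38.73 rms 2.69 y mid 212.0 33
siding up edge angle 36.28 rms 1.9 y mid 67.4 75
siding side base angle 36.25 rms 0.71 y mid 25.0 75
rail1 angle 35.94 rms 1.74 y mid 130.1 62
rail2 angle 36.52 rms 0.8 y mid 176.5 49
```

Deck and siding both measure about 36.3°, so they're aligned. I ease the push, open the jaw and retreat up the spindle.

step_arm:
  steps:
    - [[0, 0, -0.01, 0, 0, 0], [0, 0, -0.01, 0, 0, 0]]

```text
clock: 10.7
tool_pos: [0.4897, -0.0918, 0.0962]
orientation: [-156.0, 18.4, -43.6]
force: [-2.4, -5.7, 4.8]
opening: 0.0157
gripper_force: 30.6
```

step_arm:
  steps:
    - [[0, 0, 0, 0, 0, 0], [0, 0, 0, 0, 0, 0], [0, 0, 0, 0, 0, 0], [0, 0, 0, 0, 0, 0], [0, 0, 0, 0, 0, 0], [0, 0, 0, 0, 0, 0], [0, 0, 0, 0, 0, 0]]
  jaw: 0

```text
clock: 11.4
tool_pos: [0.4905, -0.0908, 0.096]
orientation: [-155.9, 18.4, -43.6]
force: [-0.4, -0.6, 0.0]
opening: 0.0663
gripper_force: 0.0
```

```bash
python3 -c "from h import *;st()"
```

```text
11.4 pos [-0.0006 -0.      0.0376] bar 140.7 F [-0.3 -0.5  0.3] M [-1.67  0.01 -0.09] 0.06627847910597427 0.0
```

step_arm:
  steps:
    - [[0, 0, -0.1, 0, 0, 0], [0, 0, -0.3, 0, 0, 0], [0, 0, -0.6, 0, 0, 0], [0, 0, -0.9, 0, 0, 0], [0, 0, -1, 0, 0, 0], [0, 0, -1, 0, 0, 0], [0, 0, -1, 0, 0, 0]]

```text
clock: 12.1
tool_pos: [0.483, -0.1401, 0.1824]
orientation: [-155.9, 18.5, -43.6]
force: [-0.6, 1.1, -0.4]
opening: 0.0877
gripper_force: 0.0
```

```bash
python3 fine.py pics/f2.png; python3 lines.py; python3 - <<'E'
from h import *
for n in('scene','top'):
    f=np.load('f_%s.npz'%n);L=((cloud(n,f['d']).reshape(-1,3)-O)@F.T-[.0095,-.025,0]);r=np.hypot(L[:,0],L[:,1]);k=f['d'].ravel()>0
    t=k&(r<.036)&(L[:,2]>.05)&(L[:,2]<.08);print(n,'bar top h',np.percentile(L[t,2],[50,70,90,98]).round(4),t.sum())
    l=k&(r<.036)&(r>.014)&(L[:,2]>.016)&(L[:,2]<.036);print('lug h',np.histogram(L[l,2],np.arange(.010,.038,.002))[0])
E
```

```text
12.1 pos [-0.0009 -0.      0.1373] bar 140.7 F [-0.7  0.7 -0.8] M [-1.66  0.03 -0.03] 0.08766209704680324 0.0
scene siding 568 c [570.3 135.9] size [89.2 49.9] rect ang 35.9 pca 36.5
scene deck+loco 729 c [484.4  79.1] size [96.  35.2] rect ang 37.4 pca 34.9
scene loco 354 c [483.6  77.7] size [70.8 26.8] rect ang 35.9 pca 33.7
scene disc ((489.95416259765625, 89.75920104980469), 64.1094970703125) 0.010696397416012915
top siding 399 c [565.3 136.1] size [87.6 41.8] rect ang 36.9 pca 36.9
top deck+loco 353 c [484.6  77.6] size [95.2 33.8] rect ang 34.3 pca 35.5
top loco 179 c [482.9  76. ] size [66.8 22.9] rect ang 36.5 pca 35.9
top disc ((486.0016784667969, 80.37191009521484), 56.48357009887695) 0.009994943400812861
deck up stripe angle 36.0 rms 0.82 y mid 83.0 63
deck low stripe angle 36.58 rms 0.96 y mid 199.6 17
siding low edge angle 38.42 rms 2.32 y mid 212.4 32
siding up edge angle 36.31 rms 1.84 y mid 67.4 75
siding side base angle 36.22 rms 0.71 y mid 24.9 73
rail1 angle 36.01 rms 1.86 y mid 130.2 65
rail2 angle 36.89 rms 1.28 y mid 177.5 60
scene bar top h [0.0599 0.0616 0.0623 0.0628] 128
lug h [ 0  0  0 20 43 54 19  0  0  0  0  0  0]
top bar top h [0.0609 0.0619 0.0628 0.0637] 151
lug h [ 0  0  0 24 53 49 10  0  0  0  0  0  0]
```

View pics/f2.png

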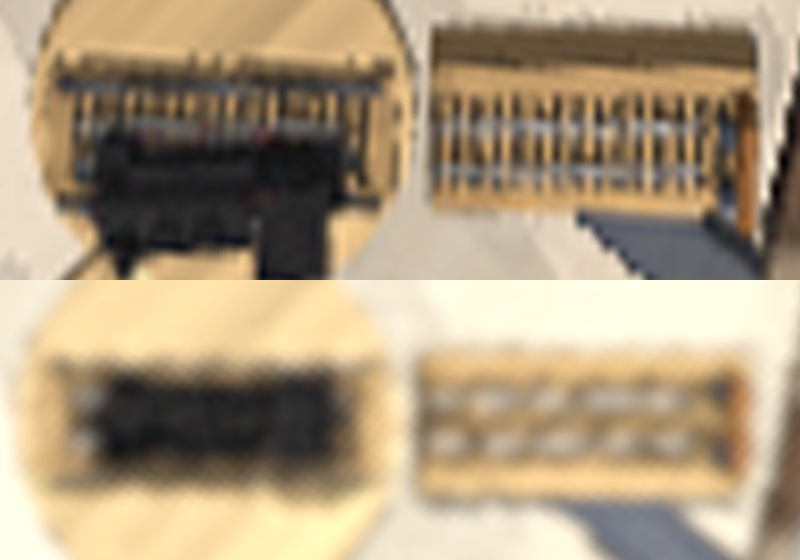

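The deck and siding are still in line after release, and the bar top sits about 10 mm lower than at the start, so the handle is home. I'm handing in.

```bash
python3 -c "from plant import *;print(close_job())"
```

```text
the job is handed in; nothing more can be done
None
```

The job is handed in: the handle is fully home and released, and the turntable track lines up with the siding to within about 1° by my measurement, with the job's own verdict not shown.

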